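# Clamp the machined block with the swing strap and cam lever

### The job

Clamp the aluminium block down on its fixture plate: push the yellow clamp strap round with the outside of a finger until it lies over the block against its stop pin, and only then push the orange-knobbed cam lever all the way down so that the pad presses on the block. Only push: do not pick up or shift the block, and leave the drilled block, hex key and screwdriver beside the plate where they are. Finish with the hand clear of everything.

Things in the scene. Friction and masses are not known exactly. Their poses are not given: they have to be found in the camera images.
- fixture: fixed dark steel base plate 150 x 240 x 15 mm on the table (it stands somewhere else and turned each time). Origin: centre of its underside; z up. The strap's round steel post (30 mm diameter, top 52 mm above the table) stands at local (0, +75) mm; the steel stop pin (8 mm diameter, top 64 mm above the table) at local (-18.5, +42) mm. Two low steel rails, 10 mm above the plate, lie beside the block on its -x and -y sides.
- strap_pivot (a point): point on the vertical pivot axis of the strap, at the strap's mid height (58 mm above the table)
- strap_end (a point): middle of the end face of the free end of the strap, 125 mm from strap_pivot, at the strap's mid height. The strap is a yellow painted bar, 28 mm wide, 12 mm thick (52 to 64 mm above the table, 7 mm clear of the top of the block), running from 22 mm behind the pivot to 125 mm in front of it. A round dark spindle head 16 mm across stands 6 mm up from it 95 mm from the pivot, and two steel cheeks carrying the cam lever stand on it over the pivot, to 88 mm above the table.
- strap (a joint): swing angle of the strap, rad: 0 = lying over the block against the stop (pointing along the plate's -y), growing as it swings away, counter-clockwise seen from above, towards the plate's +x; range 0 to 1.75. It stays where it is left; about 2 to 3 N at 65 mm from the pivot moves it. To close it, it is pushed clockwise on its counter-clockwise side.
- lever_axle (a point): middle of the cam lever's horizontal axle, over the strap's pivot, 80 mm above the table; it turns with the strap and the axle lies across the strap
- lever_knob (a point): centre of the orange ball knob (24 mm diameter) at the end of the black cam lever (12 mm thick), 75 mm from lever_axle. The lever leans away from the strap's free end and folds down backwards: when it is fully down it is level and points directly away from the strap's free end.
- lever (a joint): angle of the cam lever, rad: 0 = raised (60 degrees above level), 1.05 = fully down (level), at its stop. It stays where it is left; pressing down on the knob takes about 2 to 6 N. Pushing it down drives the spindle and pad 6 mm down through the strap.
- pad: black rubber pad 18 mm across and 4 mm thick under the strap, 95 mm from the pivot, on a spring; origin at the centre of its underside. About 4 mm above the block with the lever raised; pressed on the block (about 7 N) with the lever down.
- workpiece: loose bare aluminium block 70 x 80 x 30 mm with four small holes, lying on the plate between the rails, its top 45 mm above the table. Origin: centre of its underside (15 mm above the table), axes as those of the plate.
- drilled_block: loose steel block with six holes, 76 x 51 x 25 mm, lying on the table. Origin: centre of its underside. Bystander.
- hex_key: loose hex key with a red T handle lying on the table; blade along its x axis, 160 mm long in all, handle 90 mm across and 16 mm thick at its -x end. Origin: on the table under the middle. Bystander.
- screwdriver: loose small screwdriver with a green handle, 150 mm long, lying on the table along its x axis, at most 30 mm high. Bystander.

How it is judged (in metres and radians):
On the way, in this order (a step that is already met when the one before it is completed fails the run):
1. the strap lies over the block against its stop, the lever still raised (value of joint strap below 0.08 rad and value of joint lever below 0.5 rad), for 0.2 s.
2. the cam lever is all the way down (value of joint strap below 0.08 rad and value of joint lever above 0.95 rad), for 0.2 s.
At the end, for the whole second after the job is handed in: the strap is within 0.08 rad of its stop over the block, the cam lever within 0.1 rad of fully down, the pad presses on the block with more than 3 N, the block has moved less than 8 mm and each bystander less than 20 mm (all of step 2 and contact force between pad and workpiece above 3 N and distance of workpiece from where it was at the start of the episode below 0.008 m and linear speed of workpiece below 0.01 m/s and distance of each of drilled_block, hex_key, screwdriver from where it was at the start of the episode below 0.02 m); the robot touches nothing.
It fails at once if the lever was pushed down before the strap lay over the block (value of joint lever above 0.5 rad and value of joint strap above 0.12 rad).
It fails at once if the block was shifted or lifted (distance of workpiece from where it was at the start of the episode above 0.01 m).
It fails at once if a bystander was disturbed (distance of any of drilled_block, hex_key, screwdriver from where it was at the start of the episode above 0.02 m).
It also fails if it takes over 48 s, if anything falls off the work surface, if the arm or the gripper's body presses on something with over 40 N, if the wrist force passes 120 N, or if a joint passes its speed limit or range.

### The arm

A 6-joint arm with a two-finger parallel gripper is mounted at the origin on the work surface. World frame = base frame: x ahead of the robot, y to its left, z up, the work surface at z = 0. Lengths are in mm, angles in degrees, forces in N, time in s.
With the tool pointing down it reaches from about 350 to 975 mm from the base axis. Payload 4.9 kg.
Tool frame: the origin (TCP) lies between the finger pads; the fingertips stand 14 mm ahead of it and the grasp point (between the pads) lies 5 mm behind it; z points along the fingers, y is the direction in which the jaws open and shut (so a half turn about z gives the same grasp; the last joint's range is limited). The gripper opens to 85 mm and grips with 20 to 120 N. Pads are 22 mm wide; open, the fingers measure 114 mm over their backs; the gripper's body (76 mm by 85 mm) begins 54 mm behind the grasp point. The pads swing forward as they close: fully open they stand 13 mm farther back than shut.
Start: joints at [-82.907, 3.019, 92.412, -0, 84.569, -6.818], TCP at [150.259, -606.65, 245.304] pointing down, gripper open.
Joint ranges: [-172.51, 172.51], [-57.92, 126.97], [3.15, 148.05], [-58.71, 238.71], [5.1, 150.11], [-179.66, 179.66]. Speed limits (degrees/s): [147.25, 147.25, 180, 180, 180, 180].

### API

Orientations are given as [roll, pitch, yaw] about the fixed x, y, z axes, in that order (R = Rz(yaw) Ry(pitch) Rx(roll)).
In Python, from rig import bot gives the robot as it stands.
- The arm moves only by the tool carry_out, never from a script. Its argument "plan" is a list of rows, each a list of 7 numbers: the opening, from -1 (shut) to 1 (fully open), then the shift along the tool's x, y, z in units of 0.3 m (1.0 is 0.3 m), then the turn, a rotation vector about the tool's x, y, z in units of 360 degrees (1.0 is 360 degrees). A call has exactly 10 rows; each row is the pose to reach, as a shift and turn from the pose commanded when the call began, along the tool's axes at that moment, turning the shorter way round; what a row does not reach only later rows make up. A row lasts 1/12 s, in which the tool goes at most 41.7 mm and 7.16 degrees, less where a joint would pass 70% of its speed; a pose out of reach is approached as far as the arm can. A call with a number of a shift or a turn outside -1 to 1 is refused whole. A call with a gripper value outside its range is refused whole. The fingers move at their own pace and stop on an object; "squeeze" is the grip in N (left out, the last holds). Time passes only in rows, so rows that repeat a pose let the fingers close, or fill a call up. It gives the time, the measured TCP pose, the force and the opening at its end, in the units of the state.
- bot.state(): the state, without advancing time (a new reading comes with each control period).
- bot.grab_frame(name): name is "scene" or "top" or "wrist"; returns a dict with "frame" (480x640x3 uint8, red, green, blue), "fx", "fy", "cx", "cy" (pixels), "R" (3x3) and "t" (3): a world point X has camera coordinates R X + t. Camera axes: x right, y down, z forward; pixel columns grow to the right and rows downward; lengths in mm; the calibration is good to about 2 mm. A picture is of the moment at which its call begins. There is no depth.
- bot.close_job(): hands the job in, once; it reports no verdict.
Trained networks look in the newest picture that a camera, given by its name, has taken for a name from the list of things; names that differ only in an ending like _2 or _b are one class to them, and where a whole thing is asked for, a point or a joint stands for the part that bears it (a point fixed in the world has none). Each returns a list of dicts, best first, with "p" (0 to 1); they miss things now and then, are a little off and sometimes report something else, mostly with a low value. They report only what shows in the picture. A call takes as long as a camera call.
- bot.find_in(thing, camera): "bbox" ([left, top, right, bottom] in pixels, round what is visible of it).
- bot.outline_of(thing, camera): "pixels" (480x640 bool, what is visible of it) and "bbox" ([left, top, right, bottom] in pixels, round what is visible of it).
The state is a dict: "clock": time; "joints": joint angles; "joint_velocities": joint speeds; "effort": joint torques, N m; "eef_pos": TCP position; "orientation": TCP orientation; "wrist_force": force on the tool from outside, world axes, zero at the start; "ft_torque": the same for the moment, N m; "width": finger opening in mm.
Only numpy, scipy, OpenCV 4.12 (cv2) and the standard library are available. Lean on these libraries where they do the work, as an engineer would, in place of code of your own. Each camera call takes 0.05 s, during which the arm holds its last target.

## Working session

There is one attempt and no reset: what is moved stays moved. The work goes in short steps, Python scripts to look and compute and a tool call to move; the robot and the scene stay as the last step left them, time stands still between calls to the robot, and variables do not carry over. Pictures are saved under pics/ and viewed, and the job is handed in when it is done.

Besides the shell and the picture viewer there is one more tool, called after ">>>" as a command line: name --pt "numbers of a row" for each row, then --argument value for the rest. carry_out: Moves the arm, as the interface text tells. Shifts and turns lie within -1 to 1; 1 stands for 0.3 m of shift or 360 degrees of turn. Its arguments: {"type":"object","properties":{"plan":{"type":"array"},"squeeze":{"type":"number"}},"required":["plan"]}

```bash
ls; mkdir -p pics; python3 - <<'E'
from rig import bot
import cv2, json
for c in ("scene","top","wrist"):
    f=bot.grab_frame(c)
    cv2.imwrite(f"pics/a_{c}.png",f["frame"][:,:,::-1])
    print(c,f["fx"],f["fy"],f["cx"],f["cy"],f["R"],f["t"])
print(bot.state())
E
```

```text
pics
scene 482.7033379327206 482.7033379327206 316.4312212115767 239.6892040374697 [[ 0.88452153  0.46630374 -0.01350872]
 [ 0.27591355 -0.54628524 -0.79085027]
 [-0.37615605  0.69579685 -0.61186058]] [-517.23211578  -84.57698605 1358.28819363]
top 461.9683106289156 461.9683106289156 318.30651799730606 243.3398113336637 [[ 1.41395175e-03 -9.99998914e-01 -4.14483238e-04]
 [-9.91725266e-01 -1.34904541e-03 -1.28371243e-01]
 [ 1.28370545e-01  5.92564244e-04 -9.91726097e-01]] [ -20.86060919  612.70895191 1085.94257631]
wrist 375.81200949694244 375.81200949694244 317.73137021393194 243.31684204357379 [[ 0.23981332 -0.97081637 -0.00226772]
 [-0.93002297 -0.23040521  0.28630528]
 [-0.27847235 -0.06655078 -0.95813577]] [-623.31783546  -36.6480638   378.71590355]
{'clock': 0.15, 'joints': array([-8.29060455e+01,  3.05015859e+00,  9.24716127e+01,  1.42911046e-03,
        8.45681478e+01, -6.81736495e+00]), 'joint_velocities': array([-0.02691384, -0.09000167, -0.14668256, -0.03653524,  0.00662305,
        0.03297454]), 'effort': array([ 6.19238035e-04, -3.94243169e+01, -3.70721304e+01, -1.16618849e-04,
        4.66629892e-03, -2.76647691e-07]), 'eef_pos': array([ 150.22301102, -606.22198396,  244.35333418]), 'orientation': array([-1.79910886e+02, -1.20862481e-02,  1.39111736e+01]), 'wrist_force': array([-0.08604026, -0.07365592, -1.21739242]), 'ft_torque': array([-0.01363734, -0.06563643,  0.01225178]), 'width': 85.54470570937787}
```

View pics/a_scene.png

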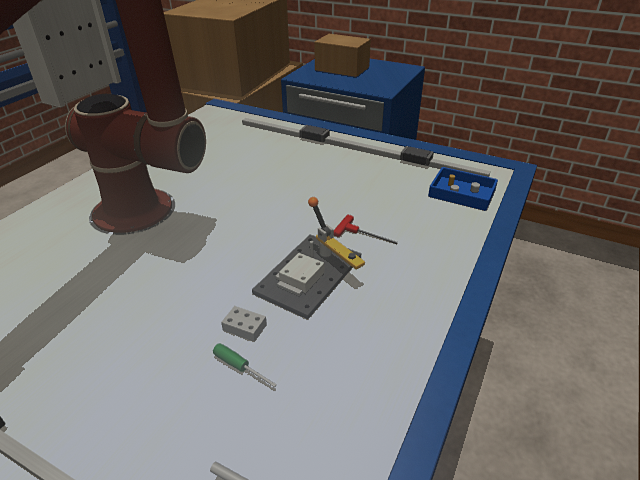

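View pics/a_top.png

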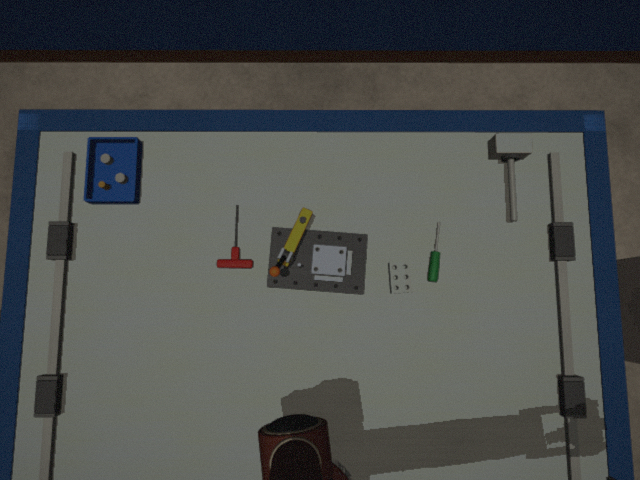

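```bash
cat > h.py <<'E'
import numpy as np, cv2
from rig import bot
def ray(f,u,v,z):
    d=f["R"].T@np.array([(u-f["cx"])/f["fx"],(v-f["cy"])/f["fy"],1.]); c=-f["R"].T@f["t"]
    return c+d*(z-c[2])/d[2]
def proj(f,X):
    p=f["R"]@np.asarray(X,float)+f["t"]; return np.array([f["fx"]*p[0]/p[2]+f["cx"],f["fy"]*p[1]/p[2]+f["cy"]])
def tri(f1,p1,f2,p2):
    c=[];d=[]
    for f,p in((f1,p1),(f2,p2)):
        c.append(-f["R"].T@f["t"]); q=f["R"].T@np.array([(p[0]-f["cx"])/f["fx"],(p[1]-f["cy"])/f["fy"],1.]); d.append(q/np.linalg.norm(q))
    A=sum(np.eye(3)-np.outer(x,x) for x in d); b=sum((np.eye(3)-np.outer(x,x))@y for x,y in zip(d,c))
    return np.linalg.solve(A,b)
E
python3 - <<'E'
from h import *
for c in ("top","scene"):
    f=bot.grab_frame(c)
    im=f["frame"][:,:,::-1]
    a=(240,190,460,310) if c=="top" else (200,180,420,400)
    cv2.imwrite(f"pics/b_{c}.png",cv2.resize(im[a[1]:a[3],a[0]:a[2]],None,fx=3.6 if c=="top" else 2.7,fy=3.6 if c=="top" else 2.7,interpolation=cv2.INTER_CUBIC))
    for n in("fixture","workpiece","strap","lever","lever_knob","drilled_block","hex_key","screwdriver","strap_end"):
        r=bot.outline_of(n,c)
        for q in r[:1]:
            m=q["pixels"].astype(np.uint8); v,u=np.nonzero(m)
            pts=cv2.findNonZero(m); rc=cv2.minAreaRect(pts)
            print(c,n,round(q["p"],2),q["bbox"],u.mean().round(1),v.mean().round(1))
            if c=="top":
                z={"fixture":15,"workpiece":45,"strap":64,"drilled_block":25,"lever_knob":145}.get(n,10)
                print([ray(f,*p,z).round(0)[:2].tolist() for p in cv2.boxPoints(rc)], ray(f,u.mean(),v.mean(),z).round(1))
E
```

```text
top fixture 0.72 [264.8, 205.1, 368.6, 290.5] 314.4 258.3
[[508.0, 109.0], [712.0, 96.0], [692.0, -149.0], [490.0, -131.0]] [578.5 -10.5  15. ]
top workpiece 0.93 [310.8, 248.3, 348.6, 275.5] 329.7 260.1
[[538.0, -3.0], [610.0, -8.0], [604.0, -90.0], [532.0, -84.0]] [571.4 -47.6  45. ]
top lever 0.72 [268.6, 249.6, 291.3, 275.7] 278.4 264.9
[[545.0, 107.0], [601.0, 63.0], [584.0, 42.0], [528.0, 87.0]] [562.3  79.1  10. ]
top lever_knob 0.62 [270.0, 251.2, 290.7, 279.2] 278.3 265.4
[[537.0, 90.0], [584.0, 52.0], [571.0, 35.0], [523.0, 74.0]] [550.2  67.6 145. ]
top drilled_block 0.82 [390.0, 255.7, 412.8, 295.9] 399.5 277.3
[[568.0, -187.0], [573.0, -245.0], [495.0, -250.0], [490.0, -192.0]] [ 531.1 -218.6   25. ]
top hex_key 0.76 [216.6, 208.1, 254.2, 270.5] 235.1 254.8
[[714.0, 236.0], [714.0, 148.0], [555.0, 145.0], [554.0, 232.0]] [587.4 187.3  10. ]
top screwdriver 0.65 [427.8, 224.1, 439.8, 281.0] 434.4 261.2
[[524.0, -289.0], [667.0, -309.0], [664.0, -336.0], [521.0, -315.0]] [ 572.  -308.9   10. ]
top strap_end 0.96 [271.4, 206.1, 313.3, 279.4] 292.2 240.8
[[541.0, 107.0], [713.0, 20.0], [695.0, -14.0], [524.0, 74.0]] [622.8  45.4  10. ]
scene fixture 0.73 [251.4, 195.1, 364.3, 319.1] 310.8 271.6
scene workpiece 0.57 [277.5, 252.9, 324.7, 294.5] 301.8 272.0
scene strap 0.63 [308.1, 194.9, 365.2, 269.3] 333.3 239.0
scene lever 0.64 [307.8, 196.9, 333.4, 236.1] 318.6 214.5
scene lever_knob 0.68 [249.2, 196.2, 364.9, 316.4] 310.6 270.5
scene drilled_block 0.86 [222.2, 307.0, 266.4, 341.6] 243.8 322.8
scene hex_key 0.78 [332.8, 214.7, 388.7, 238.5] 349.5 226.8
scene screwdriver 0.55 [212.2, 343.4, 276.1, 385.2] 235.7 360.1
scene strap_end 0.56 [307.3, 199.5, 365.0, 271.2] 334.4 240.4
```

View pics/b_top.png

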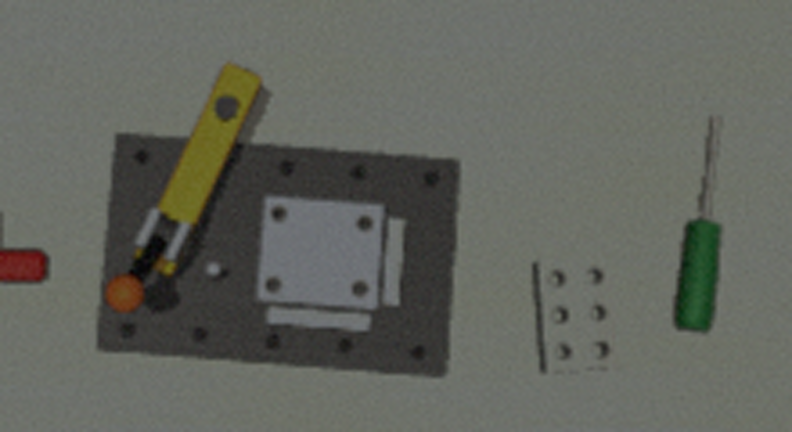

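View pics/b_scene.png

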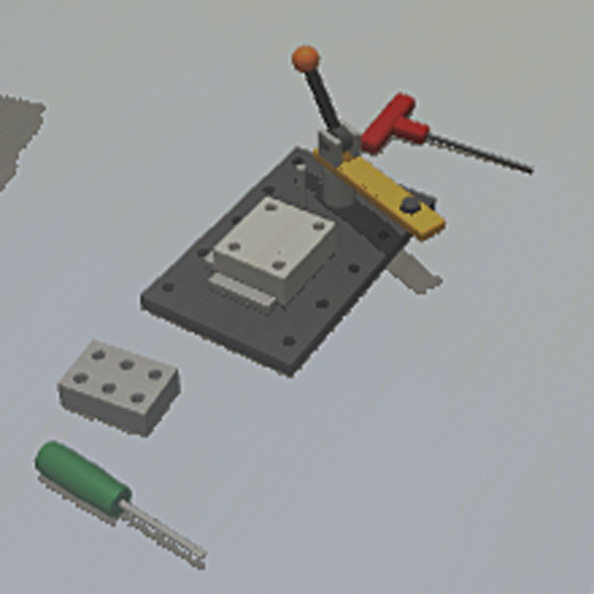

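```bash
cat > fit.py <<'E'
from h import *
from scipy.optimize import least_squares
def model(p):
    x,y,w,a,l=p
    c,s=np.cos(w),np.sin(w); R=np.array([[c,-s],[s,c]])
    W=lambda lx,ly,z: np.r_[R@[lx,ly]+[x,y],z]
    d=np.array([np.sin(a),-np.cos(a)]); n=np.array([np.cos(a),np.sin(a)]); P=np.array([0,75.])
    S=lambda r,t,z: W(*(P+d*r+n*t),z)
    e=np.radians(60)-l
    return dict(c1=W(75,120,15),c2=W(75,-120,15),c3=W(-75,-120,15),c4=W(-75,120,15),
      pin=W(-18.5,42,64),knob=S(-75*np.cos(e),0,80+75*np.sin(e)),spin=S(95,0,70),
      eL=S(125,-14,64),eR=S(125,14,64),pivot=S(0,0,58),end=S(125,0,58))
E
python3 - <<'E'
from fit import *
T=bot.grab_frame("top");C=bot.grab_frame("scene")
t=dict(c1=(117,133),c2=(460,159),c3=(447,376),c4=(98,351),pin=(213,269),knob=(124,294),spin=(228,107),eL=(262,78),eR=(230,62))
s=dict(c3=(141,300),c2=(291,375),c4=(300,148),knob=(306,58),spin=(411,204),eR=(445,222),eL=(418,236),pin=(301,167))
obs=[(T,k,np.array(v)/3.6+[240,190]-.36) for k,v in t.items()]+[(C,k,np.array(v)/2.7+[200,180]-.3) for k,v in s.items()]
fun=lambda p:np.concatenate([proj(f,model(p)[k])-v for f,k,v in obs])
r=least_squares(fun,[580,-10,0,1,0],loss="soft_l1")
print(r.x[:2],np.degrees(r.x[2:]))
for (f,k,v),e in zip(obs,fun(r.x).reshape(-1,2)): print("T" if f is T else "S",k,e.round(1))
for k,v in model(r.x).items(): print(k,v.round(1))
np.save("p.npy",r.x)
E
```

```text
[574.37370559 -17.90472464] [-4.18887845 68.78596095  8.48534811]
T c1 [-0.3  0. ]
T c2 [ 0.2 -0.1]
T c3 [ 0.1 -0.1]
T c4 [-0.3 -0.5]
T pin [0.3 0.1]
T knob [ 0.1 -0. ]
T spin [0.2 0.3]
T eL [1.5 0.2]
T eR [-0.1 -0.3]
S c3 [-0.7 -1.1]
S c2 [ 0.5 -3.1]
S c4 [-1.3 -0.6]
S knob [0.1 0.8]
S spin [-0.4  0.1]
S eR [ 0.5 -0.1]
S eL [ 0.8 -0.2]
S pin [0.2 0.4]
c1 [657.9  96.3  15. ]
c2 [ 640.4 -143.1   15. ]
c3 [ 490.8 -132.1   15. ]
c4 [508.3 107.3  15. ]
pin [559.   25.3  64. ]
knob [537.7  76.9 138.7]
spin [665.7  16.1  70. ]
eL [686.8  -9.4  64. ]
eR [698.8  15.9  64. ]
pivot [579.9  56.9  58. ]
end [692.8   3.3  58. ]
```

>>> carry_out --pt "-1 0.741 -0.583 0 0 0 0" --pt "-1 0.741 -0.583 0 0 0 0" --pt "-1 0.741 -0.583 0 0 0 0" --pt "-1 0.741 -0.583 0 0 0 0" --pt "-1 0.741 -0.583 0 0 0 0" --pt "-1 0.741 -0.583 0 0 0 0" --pt "-1 0.741 -0.583 0 0 0 0" --pt "-1 0.741 -0.583 0 0 0 0" --pt "-1 0.741 -0.583 0 0 0 0" --pt "-1 0.741 -0.583 0 0 0 0" --squeeze 40

```text
clock: 2.08
eef_pos: [324.0, -383.7, 245.5]
orientation: [180.0, 0.0, 13.9]
wrist_force: [-0.3, -0.3, 1.0]
width: 0.1
```

>>> carry_out --pt "-1 0.741 -0.583 0 0 0 0" --pt "-1 0.741 -0.583 0 0 0 0" --pt "-1 0.741 -0.583 0 0 0 0" --pt "-1 0.741 -0.583 0 0 0 0" --pt "-1 0.741 -0.583 0 0 0 0" --pt "-1 0.741 -0.583 0 0 0 0" --pt "-1 0.741 -0.583 0 0 0 0" --pt "-1 0.741 -0.583 0 0 0 0" --pt "-1 0.741 -0.583 0 0 0 0" --pt "-1 0.741 -0.583 0 0 0 0"

```text
clock: 2.92
eef_pos: [497.5, -161.5, 245.1]
orientation: [180.0, 0.0, 13.8]
wrist_force: [0.1, -0.0, -1.1]
width: -0.3
```

>>> carry_out --pt "-1 0.741 -0.583 0 0 0 0" --pt "-1 0.741 -0.583 0 0 0 0" --pt "-1 0.741 -0.583 0 0 0 0" --pt "-1 0.741 -0.583 0 0 0 0" --pt "-1 0.741 -0.583 0 0 0 0" --pt "-1 0.741 -0.583 0 0 0 0" --pt "-1 0.741 -0.583 0 0 0 0" --pt "-1 0.741 -0.583 0 0 0 0" --pt "-1 0.741 -0.583 0 0 0 0" --pt "-1 0.741 -0.583 0 0 0 0"

```text
clock: 3.75
eef_pos: [671.3, 60.8, 245.0]
orientation: [180.0, 0.1, 13.8]
wrist_force: [0.7, 0.2, -0.4]
width: -0.1
```

```bash
python3 - <<'E'
from fit import *
for c in("scene","wrist"):
    f=bot.grab_frame(c); im=f["frame"][:,:,::-1].copy()
    s=bot.state(); e=s["eef_pos"]
    if c=="scene":
        for dz,col in((14,(0,0,255)),(27,(255,0,0)),(0,(0,255,0))):
            u,v=proj(f,e-[0,0,dz]); print(dz,u,v)
        im=cv2.resize(im[40:290,230:500],None,fx=2.2,fy=2.2,interpolation=cv2.INTER_CUBIC)
        for dz,col in((14,(0,0,255)),(27,(255,0,0)),(0,(0,255,0))):
            u,v=proj(f,e-[0,0,dz]); cv2.circle(im,(int((u-230)*2.2),int((v-40)*2.2)),2,col,-1)
    cv2.imwrite(f"pics/c_{c}.png",im)
print(e)
E
```

```text
14 365.1330169011503 184.35891612390546
27 364.8347488798566 189.6841287928113
0 365.45954547340074 178.52914569740827
[671.04602321  60.79628112 245.39982311]
```

View pics/c_scene.png

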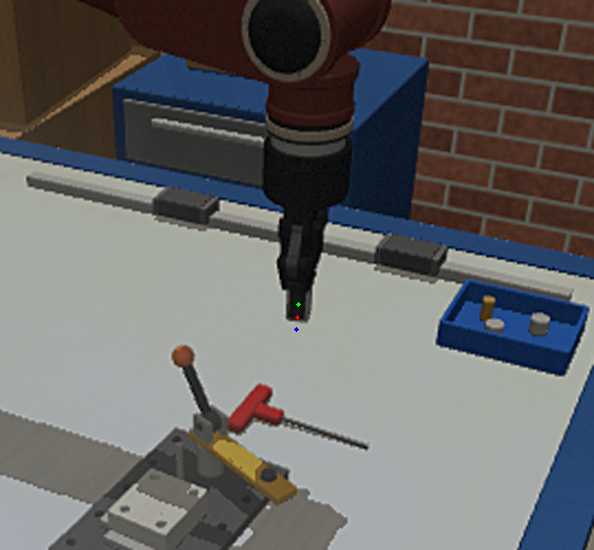

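View pics/c_wrist.png

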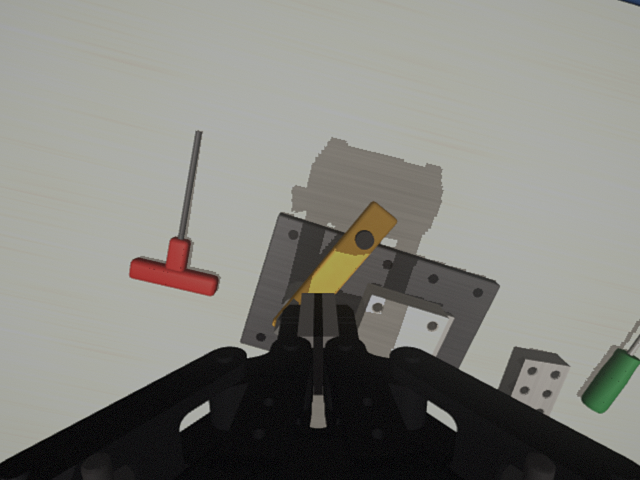

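>>> carry_out --pt "-1 0 0 0.1 0 0 0" --pt "-1 0 0 0.2 0 0 0" --pt "-1 0 0 0.3 0 0 0" --pt "-1 0 0 0.4 0 0 0" --pt "-1 0 0 0.47 0 0 0" --pt "-1 0 0 0.53 0 0 0" --pt "-1 0 0 0.56 0 0 0" --pt "-1 0 0 0.59 0 0 0" --pt "-1 0 0 0.59 0 0 0" --pt "-1 0 0 0.59 0 0 0"

```text
clock: 4.68
eef_pos: [671.8, 62.5, 69.1]
orientation: [180.0, -0.1, 13.9]
wrist_force: [0.2, -0.0, -0.0]
width: -0.2
```

```bash
python3 - <<'E'
from fit import *
s=bot.state(); e=s["eef_pos"]; print(e,s["wrist_force"])
f=bot.grab_frame("scene"); im=f["frame"][:,:,::-1]
cv2.imwrite("pics/d.png",cv2.resize(im[130:330,230:430],None,fx=2.8,fy=2.8,interpolation=cv2.INTER_CUBIC))
p=np.load("p.npy"); yaw=np.radians(13.9)
xt=np.array([np.cos(yaw),np.sin(yaw)]); yt=np.array([np.sin(yaw),-np.cos(yaw)])
for a in np.radians([68.8,62,55,48,41,34,27,20,14,8,4,0,-2]):
    m=model([*p[:3],a,p[4]]); P=m["pivot"][:2]; d=(m["end"][:2]-P)/125; n=np.array([-d[1],d[0]])
    h=11*abs(n@xt)+15*abs(n@yt)
    q=P+80*d+(14+h)*n; D=q-e[:2]
    print(np.degrees(a).round(),q.round(1),"tool/300:",((D@xt)/300).round(3),((D@yt)/300).round(3))
E
```

```text
[671.77123265  62.48768917  69.09484223] [ 0.23942886 -0.00114565 -0.02946373]
69.0 [666.1  52. ] tool/300: -0.027 0.029
62.0 [664.8  41.6] tool/300: -0.039 0.062
55.0 [662.  31.] tool/300: -0.057 0.094
48.0 [657.6  20.6] tool/300: -0.079 0.124
41.0 [651.8  10.8] tool/300: -0.106 0.151
34.0 [644.5   1.7] tool/300: -0.137 0.175
27.0 [635.9  -6.3] tool/300: -0.171 0.194
20.0 [626.2 -13.1] tool/300: -0.208 0.208
14.0 [619.1 -17.5] tool/300: -0.234 0.217
8.0 [612.6 -21.1] tool/300: -0.259 0.223
4.0 [607.9 -23.2] tool/300: -0.275 0.226
0.0 [603. -25.] tool/300: -0.292 0.228
-2.0 [600.5 -25.8] tool/300: -0.301 0.229
```

View pics/d.png

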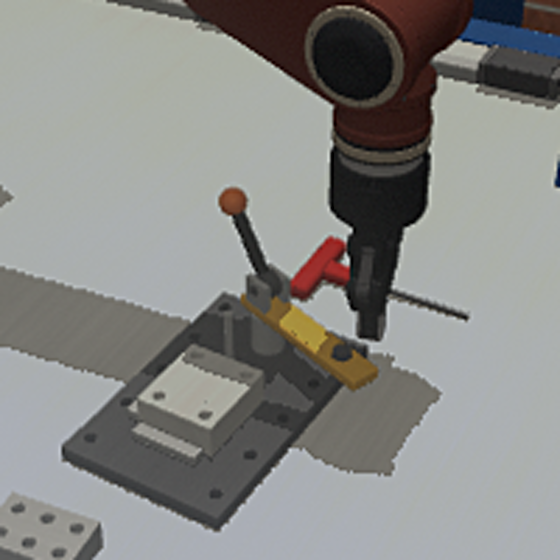

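>>> carry_out --pt "-1 -0.014 0.015 0.003 0 0 0" --pt "-1 -0.027 0.029 0.003 0 0 0" --pt "-1 -0.033 0.046 0.003 0 0 0" --pt "-1 -0.039 0.062 0.003 0 0 0" --pt "-1 -0.048 0.078 0.003 0 0 0" --pt "-1 -0.057 0.094 0.003 0 0 0" --pt "-1 -0.068 0.109 0.003 0 0 0" --pt "-1 -0.079 0.124 0.003 0 0 0" --pt "-1 -0.092 0.138 0.003 0 0 0" --pt "-1 -0.106 0.151 0.003 0 0 0"

```text
clock: 5.57
eef_pos: [651.2, 10.9, 67.3]
orientation: [-180.0, -0.0, 13.9]
wrist_force: [0.4, 2.3, -0.6]
width: -0.1
```

```bash
python3 - <<'E'
from fit import *
s=bot.state(); print(s["eef_pos"],s["wrist_force"])
f=bot.grab_frame("scene"); im=f["frame"][:,:,::-1]
cv2.imwrite("pics/e.png",cv2.resize(im[130:330,230:430],None,fx=2.8,fy=2.8,interpolation=cv2.INTER_CUBIC))
E
```

```text
[651.2260669   10.8532651   67.28613213] [ 0.35210505  2.3250932  -0.62109987]
```

View pics/e.png

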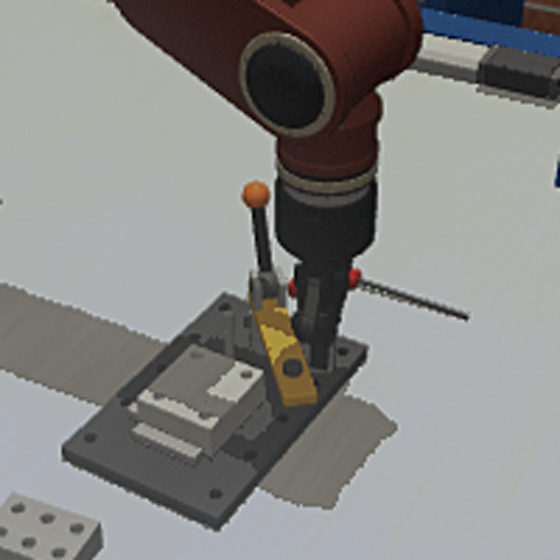

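>>> carry_out --pt "-1 -0.016 0.012 0 0 0 0" --pt "-1 -0.031 0.024 0 0 0 0" --pt "-1 -0.048 0.034 0 0 0 0" --pt "-1 -0.065 0.043 0 0 0 0" --pt "-1 -0.084 0.05 0 0 0 0" --pt "-1 -0.102 0.057 0 0 0 0" --pt "-1 -0.115 0.062 0 0 0 0" --pt "-1 -0.128 0.066 0 0 0 0" --pt "-1 -0.141 0.069 0 0 0 0" --pt "-1 -0.153 0.072 0 0 0 0"

```text
clock: 6.45
eef_pos: [612.0, -20.8, 67.7]
orientation: [180.0, -0.0, 13.9]
wrist_force: [2.3, 1.7, 0.6]
width: -0.2
```

>>> carry_out --pt "-1 -0.008 0.001 0 0 0 0" --pt "-1 -0.016 0.003 0 0 0 0" --pt "-1 -0.024 0.004 0 0 0 0" --pt "-1 -0.03 0.005 0 0 0 0" --pt "-1 -0.035 0.005 0 0 0 0" --pt "-1 -0.039 0.006 0 0 0 0" --pt "-1 -0.041 0.006 0 0 0 0" --pt "-1 -0.041 0.006 0 0 0 0" --pt "-1 -0.041 0.006 0 0 0 0" --pt "-1 -0.041 0.006 0 0 0 0"

```text
clock: 7.28
eef_pos: [600.5, -25.4, 67.3]
orientation: [180.0, 0.0, 13.9]
wrist_force: [2.4, -0.2, 1.0]
width: 0.3
```

```bash
python3 - <<'E'
from fit import *
s=bot.state(); print(s["eef_pos"],s["wrist_force"])
f=bot.grab_frame("scene"); im=f["frame"][:,:,::-1]
cv2.imwrite("pics/f.png",cv2.resize(im[130:330,230:430],None,fx=2.8,fy=2.8,interpolation=cv2.INTER_CUBIC))
E
```

```text
[600.50756712 -25.44194636  67.33333594] [ 2.40168252 -0.23572711  0.95903568]
```

View pics/f.png

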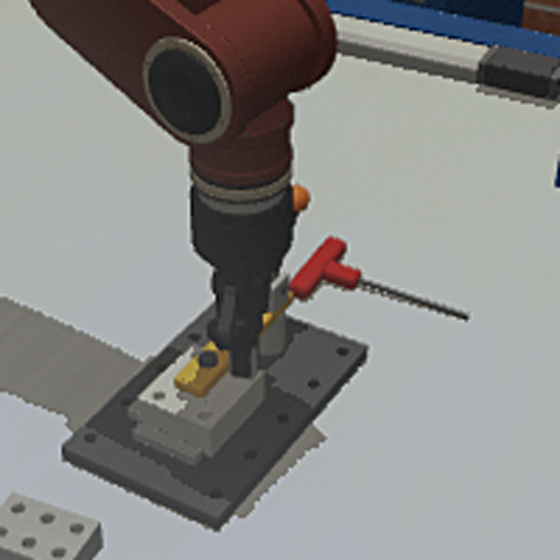

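>>> carry_out --pt "-1 -0.002 -0.001 0 0 0 0" --pt "-1 -0.004 -0.001 0 0 0 0" --pt "-1 -0.006 -0.002 0 0 0 0" --pt "-1 -0.008 -0.003 0 0 0 0" --pt "-1 -0.01 -0.003 0 0 0 0" --pt "-1 -0.012 -0.004 0 0 0 0" --pt "-1 -0.012 -0.004 0 0 0 0" --pt "-1 -0.012 -0.004 0 0 0 0" --pt "-1 -0.012 -0.004 0 0 0 0" --pt "-1 -0.012 -0.004 0 0 0 0"

```text
clock: 8.17
eef_pos: [598.5, -25.4, 67.7]
orientation: [179.9, -0.3, 13.9]
wrist_force: [7.9, -1.4, -4.0]
width: 0.2
```

>>> carry_out --pt "-1 -0.003 -0.001 0 0 0 0" --pt "-1 -0.006 -0.002 0 0 0 0" --pt "-1 -0.009 -0.003 0 0 0 0" --pt "-1 -0.009 -0.003 0 0 0 0" --pt "-1 -0.009 -0.003 0 0 0 0" --pt "-1 -0.009 -0.003 0 0 0 0" --pt "-1 -0.009 -0.003 0 0 0 0" --pt "-1 -0.009 -0.003 0 0 0 0" --pt "-1 -0.009 -0.003 0 0 0 0" --pt "-1 -0.009 -0.003 0 0 0 0"

```text
clock: 9.0
eef_pos: [598.1, -25.4, 68.1]
orientation: [179.8, -0.6, 13.9]
wrist_force: [16.2, -1.0, -10.3]
width: 0.1
```

>>> carry_out --pt "-1 0.04 0.013 0 0 0 0" --pt "-1 0.095 0.031 0 0 0 0" --pt "-1 0.095 0.031 0 0 0 0" --pt "-1 0.095 0.031 -0.1 0 0 0" --pt "-1 0.095 0.031 -0.2 0 0 0" --pt "-1 0.095 0.031 -0.3 0 0 0" --pt "-1 0.095 0.031 -0.4 0 0 0" --pt "-1 0.095 0.031 -0.5 0 0 0" --pt "-1 0.095 0.031 -0.5 0 0 0" --pt "-1 0.095 0.031 -0.5 0 0 0"

```text
clock: 9.83
eef_pos: [624.2, -27.0, 219.9]
orientation: [179.9, -0.2, 13.9]
wrist_force: [-0.1, 0.4, -0.5]
width: 0.0
```

```bash
python3 - <<'E'
from fit import *
s=bot.state(); print(s["eef_pos"],s["wrist_force"])
for c,a,k in(("scene",(230,130,430,330),2.8),("top",(240,190,400,310),4.5)):
    f=bot.grab_frame(c); im=f["frame"][:,:,::-1]
    cv2.imwrite(f"pics/g_{c}.png",cv2.resize(im[a[1]:a[3],a[0]:a[2]],None,fx=k,fy=k,interpolation=cv2.INTER_CUBIC))
E
```

```text
[624.20392226 -27.03710478 219.94613309] [-0.10581282  0.36403264 -0.49388376]
```

View pics/g_scene.png

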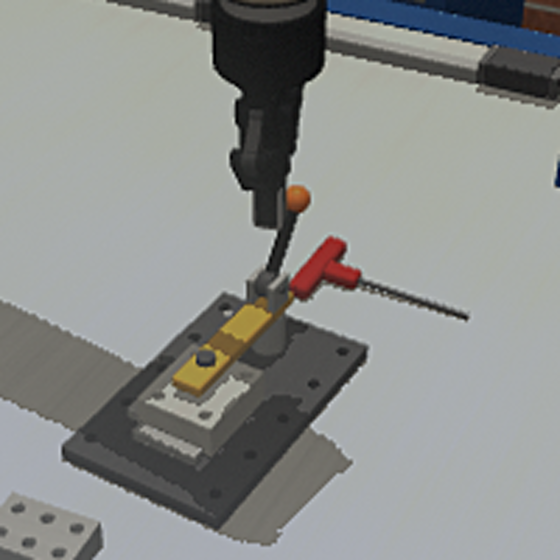

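View pics/g_top.png

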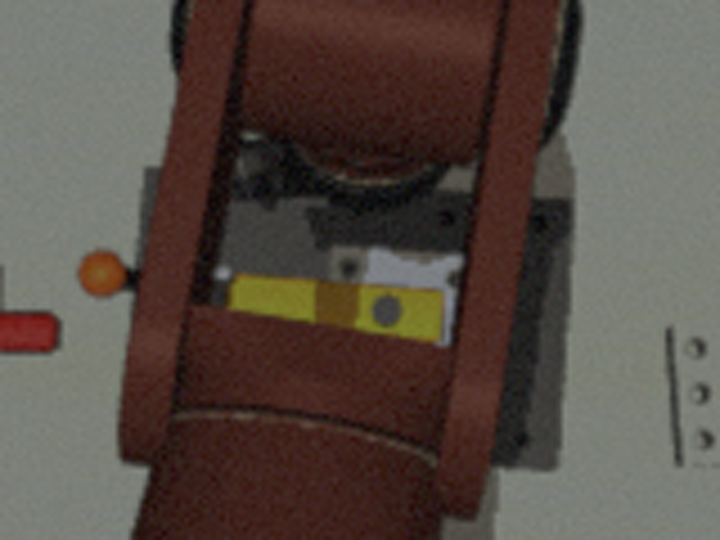

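```bash
python3 - <<'E'
from fit import *
T=bot.grab_frame("top");C=bot.grab_frame("scene"); p=np.load("p.npy")
obs=[(T,k,np.array(v)/4.5+[240,190]-.4) for k,v in dict(knob=(102,273),spin=(387,311)).items()]+[(C,k,np.array(v)/2.8+[230,130]-.3) for k,v in dict(knob=(298,198),spin=(206,357)).items()]
fun=lambda q:np.concatenate([proj(f,model([*p[:3],*q])[k])-v for f,k,v in obs])
r=least_squares(fun,[0,.1]); print(r.x, fun(r.x).reshape(-1,2).round(1).tolist())
e=bot.state()["eef_pos"]; print(e)
yaw=np.radians(13.9); xt=np.array([np.cos(yaw),np.sin(yaw)]); yt=np.array([np.sin(yaw),-np.cos(yaw)])
for l in [r.x[1],.25,.4,.55,.7,.85,.95,1.05]:
    k=model([*p[:3],0,l])["knob"]; t=k+[0,0,12+14]; D=t-e
    print(round(l,2),k.round(1),"tool/300",(np.array([D[:2]@xt,D[:2]@yt,-D[2]])/300).round(3))
E
```

```text
[-0.00624372  0.15612916] [[0.1, 0.3], [0.2, -0.0], [-0.2, 0.8], [-0.1, -0.1]]
[622.363201   -26.73758059 214.78945829]
0.16 [583.3 103.9 138.3] tool/300 [-0.022 -0.454  0.168]
0.25 [583.7 109.2 133.7] tool/300 [-0.016 -0.471  0.184]
0.4 [584.2 116.6 125.2] tool/300 [-0.009 -0.494  0.212]
0.55 [584.7 122.6 115.8] tool/300 [-0.002 -0.514  0.243]
0.7 [585.  127.2 105.5] tool/300 [ 0.002 -0.528  0.278]
0.85 [585.2 130.2  94.7] tool/300 [ 0.006 -0.538  0.314]
0.95 [585.3 131.3  87.3] tool/300 [ 0.007 -0.541  0.338]
1.05 [585.3 131.7  79.8] tool/300 [ 0.007 -0.542  0.363]
```

>>> carry_out --pt "-1 -0.004 -0.09 0 0 0 0" --pt "-1 -0.009 -0.18 0 0 0 0" --pt "-1 -0.013 -0.27 0 0 0 0" --pt "-1 -0.018 -0.36 0 0 0 0" --pt "-1 -0.022 -0.46 0 0 0 0" --pt "-1 -0.022 -0.46 0.05 0 0 0" --pt "-1 -0.022 -0.46 0.1 0 0 0" --pt "-1 -0.022 -0.46 0.1 0 0 0" --pt "-1 -0.022 -0.46 0.1 0 0 0" --pt "-1 -0.022 -0.46 0.1 0 0 0"

```text
clock: 10.87
eef_pos: [584.1, 105.1, 187.0]
orientation: [-180.0, 0.1, 13.9]
wrist_force: [0.0, -0.9, 0.5]
width: 0.1
```

```bash
python3 - <<'E'
from fit import *
f=bot.grab_frame("scene"); im=f["frame"][:,:,::-1]
cv2.imwrite("pics/i.png",cv2.resize(im[130:330,230:430],None,fx=2.8,fy=2.8,interpolation=cv2.INTER_CUBIC))
p=np.load("p.npy");s=bot.state();e=s["eef_pos"]; print(e,s["wrist_force"])
yaw=np.radians(13.9); xt=np.array([np.cos(yaw),np.sin(yaw)]); yt=np.array([np.sin(yaw),-np.cos(yaw)])
for l in [.156,.25,.35,.45,.55,.65,.75,.85,.95,1.05]:
    k=model([*p[:3],0,l])["knob"]; t=k+[0,0,12+14]; D=t-e
    print(round(l,2),k.round(1),"tool/300",(np.array([D[:2]@xt,D[:2]@yt,-D[2]])/300).round(3))
E
```

```text
[584.57057534 105.04935799 187.77383066] [-0.20897546  1.0127183  -0.1683256 ]
0.16 [583.3 103.9 138.3] tool/300 [-0.005  0.003  0.078]
0.25 [583.7 109.2 133.7] tool/300 [ 0.    -0.014  0.094]
0.35 [584.1 114.2 128.2] tool/300 [ 0.006 -0.03   0.112]
0.45 [584.4 118.7 122.2] tool/300 [ 0.01  -0.044  0.132]
0.55 [584.7 122.6 115.8] tool/300 [ 0.014 -0.057  0.153]
0.65 [584.9 125.9 109. ] tool/300 [ 0.018 -0.067  0.176]
0.75 [585.1 128.4 102. ] tool/300 [ 0.02  -0.075  0.199]
0.85 [585.2 130.2  94.7] tool/300 [ 0.022 -0.081  0.224]
0.95 [585.3 131.3  87.3] tool/300 [ 0.023 -0.084  0.248]
1.05 [585.3 131.7  79.8] tool/300 [ 0.024 -0.086  0.273]
```

View pics/i.png

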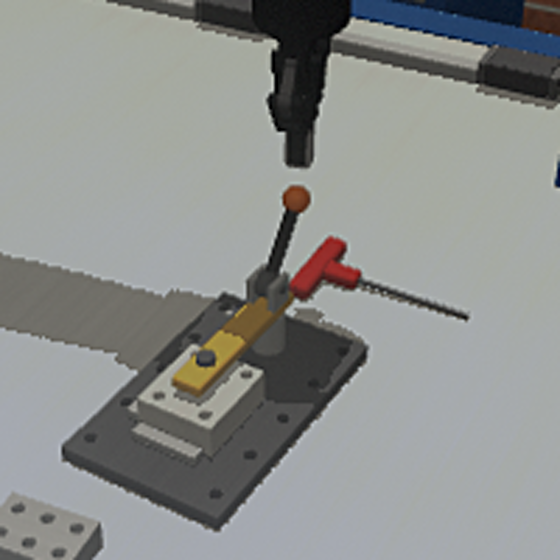

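>>> carry_out --pt "-1 -0.002 0 0.04 0 0 0" --pt "-1 -0.003 0.002 0.078 0 0 0" --pt "-1 -0.001 -0.006 0.086 0 0 0" --pt "-1 0 -0.014 0.094 0 0 0" --pt "-1 0.003 -0.022 0.103 0 0 0" --pt "-1 0.006 -0.03 0.113 0 0 0" --pt "-1 0.008 -0.037 0.123 0 0 0" --pt "-1 0.01 -0.044 0.133 0 0 0" --pt "-1 0.012 -0.05 0.143 0 0 0" --pt "-1 0.014 -0.057 0.154 0 0 0"

```text
clock: 11.75
eef_pos: [586.0, 125.1, 143.4]
orientation: [-179.8, -0.3, 13.9]
wrist_force: [1.4, 5.7, 7.2]
width: 0.2
```

```bash
python3 - <<'E'
from fit import *
f=bot.grab_frame("scene"); im=f["frame"][:,:,::-1]
cv2.imwrite("pics/j.png",cv2.resize(im[130:330,230:430],None,fx=2.8,fy=2.8,interpolation=cv2.INTER_CUBIC))
E
```

```text
(no output)
```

View pics/j.png

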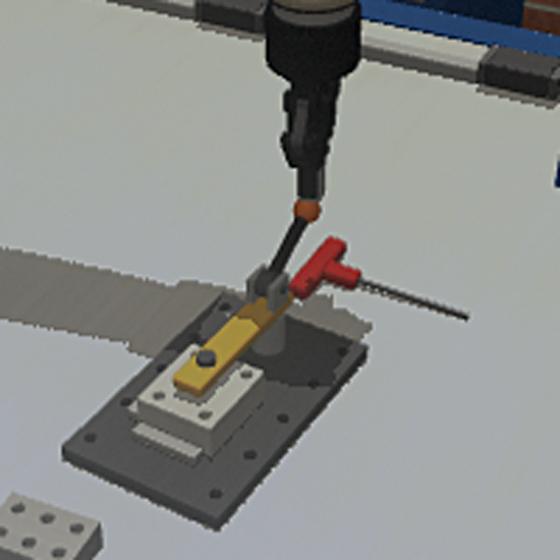

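>>> carry_out --pt "-1 0.002 -0.005 0.011 0 0 0" --pt "-1 0.004 -0.01 0.022 0 0 0" --pt "-1 0.005 -0.014 0.034 0 0 0" --pt "-1 0.006 -0.018 0.046 0 0 0" --pt "-1 0.007 -0.021 0.058 0 0 0" --pt "-1 0.008 -0.024 0.071 0 0 0" --pt "-1 0.008 -0.026 0.083 0 0 0" --pt "-1 0.009 -0.027 0.095 0 0 0" --pt "-1 0.009 -0.028 0.107 0 0 0" --pt "-1 0.009 -0.029 0.115 0 0 0"

```text
clock: 12.63
eef_pos: [584.5, 131.9, 105.9]
orientation: [180.0, 0.0, 13.9]
wrist_force: [-0.3, 2.4, 3.2]
width: -0.3
```

>>> carry_out --pt "-1 0 0 0.003 0 0 0" --pt "-1 0 0 0.006 0 0 0" --pt "-1 0 0 0.009 0 0 0" --pt "-1 0 0 0.012 0 0 0" --pt "-1 0 0 0.012 0 0 0" --pt "-1 0 0 0.012 0 0 0" --pt "-1 0 0 0.012 0 0 0" --pt "-1 0 0 0.012 0 0 0" --pt "-1 0 0 0.012 0 0 0" --pt "-1 0 0 0.012 0 0 0"

```text
clock: 13.47
eef_pos: [584.9, 132.1, 105.1]
orientation: [180.0, 0.0, 13.9]
wrist_force: [-4.4, 2.2, 11.8]
width: -0.3
```

>>> carry_out --pt "-1 0 0 0.003 0 0 0" --pt "-1 0 0 0.006 0 0 0" --pt "-1 0 0 0.01 0 0 0" --pt "-1 0 0 0.01 0 0 0" --pt "-1 0 0 0.01 0 0 0" --pt "-1 0 0 0.01 0 0 0" --pt "-1 0 0 0.01 0 0 0" --pt "-1 0 0 0.01 0 0 0" --pt "-1 0 0 0.01 0 0 0" --pt "-1 0 0 0.01 0 0 0"

```text
clock: 14.3
eef_pos: [585.4, 132.2, 104.6]
orientation: [180.0, -0.0, 13.9]
wrist_force: [-11.0, 1.2, 23.2]
width: -0.1
```

>>> carry_out --pt "-1 0 0 -0.05 0 0 0" --pt "-1 0 0 -0.1 0 0 0" --pt "-1 0 0 -0.2 0 0 0" --pt "-1 0 0 -0.3 0 0 0" --pt "-1 0 0 -0.4 0 0 0" --pt "-1 0 0 -0.5 0 0 0" --pt "-1 0 0 -0.6 0 0 0" --pt "-1 0 0 -0.6 0 0 0" --pt "-1 0 0 -0.6 0 0 0" --pt "-1 0 0 -0.6 0 0 0"

```text
clock: 15.13
eef_pos: [584.2, 131.6, 278.6]
orientation: [180.0, 0.1, 13.9]
wrist_force: [-0.2, 0.0, -1.1]
width: 0.2
```

>>> carry_out --pt "-1 0 -0.1 0 0 0 0" --pt "-1 0 -0.2 0 0 0 0" --pt "-1 0 -0.3 0 0 0 0" --pt "-1 0 -0.4 0 0 0 0" --pt "-1 0 -0.5 0 0 0 0" --pt "-1 0 -0.6 0 0 0 0" --pt "-1 0 -0.7 0 0 0 0" --pt "-1 0 -0.7 0 0 0 0" --pt "-1 0 -0.7 0 0 0 0" --pt "-1 0 -0.7 0 0 0 0"

```text
clock: 15.97
eef_pos: [533.7, 335.2, 277.8]
orientation: [179.9, 0.2, 13.9]
wrist_force: [0.5, 0.4, -0.6]
width: -0.0
```

```bash
python3 - <<'E'
from fit import *
s=bot.state(); print(s["eef_pos"],s["wrist_force"])
for c,a,k in(("scene",(200,180,420,400),2.7),("top",(200,190,460,310),3)):
    f=bot.grab_frame(c); im=f["frame"][:,:,::-1]
    cv2.imwrite(f"pics/k_{c}.png",cv2.resize(im[a[1]:a[3],a[0]:a[2]],None,fx=k,fy=k,interpolation=cv2.INTER_CUBIC))
    p=np.load("p.npy"); m=model([*p[:3],0,1.05])
    for n in("knob","spin"): print(c,n,((proj(f,m[n])-a[:2]+.3)*k).round(0))
    for n in("drilled_block","hex_key","screwdriver","workpiece"):
        r=bot.find_in(n,c); print(n,r and r[0]["bbox"])
E
```

```text
[533.69485896 335.18948273 277.75442051] [ 0.52613684  0.37906124 -0.63960345]
scene knob [382.  98.]
scene spin [280. 209.]
drilled_block [333.8, 213.0, 397.2, 241.6]
hex_key []
screwdriver [213.5, 346.1, 273.9, 383.2]
workpiece [278.1, 252.1, 325.7, 294.2]
top knob [161. 189.]
top spin [378. 206.]
drilled_block [388.9, 259.4, 413.6, 292.9]
hex_key [249.1, 225.8, 366.7, 293.8]
screwdriver []
workpiece [312.0, 244.8, 347.8, 275.0]
```

View pics/k_scene.png

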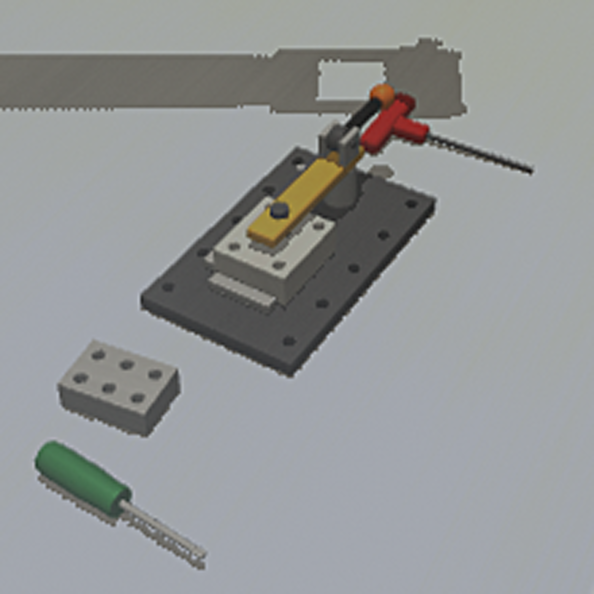

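View pics/k_top.png

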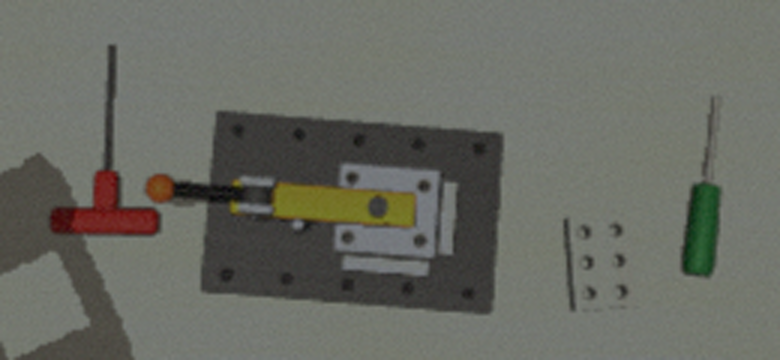

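```bash
python3 - <<'E'
from fit import *
p=np.load("p.npy"); fs={}
for c in("scene","top"):
    f=bot.grab_frame(c); im=f["frame"][:,:,::-1]; fs[c]=f
    m0=model([*p[:3],0,1.05]); u,v=proj(f,m0["knob"]).astype(int)
    hsv=cv2.cvtColor(im[v-12:v+12,u-12:u+12],cv2.COLOR_BGR2HSV)
    old=cv2.imread(f"pics/a_{c}.png")
    def cen(I,u,v):
        h=cv2.cvtColor(I[v-12:v+12,u-12:u+12],cv2.COLOR_BGR2HSV)
        mk=(h[...,0]>6)&(h[...,0]<17)&(h[...,1]>140)&(h[...,2]>70); y,x=np.nonzero(mk); return np.array([x.mean()+u-12+.5,y.mean()+v-12+.5]),mk.sum()
    n,k=cen(im,u,v); ou,ov=proj(f,model(p)["knob"]).astype(int); o,k2=cen(old,ou,ov)
    print(c,"now",n,k,"pred l=1.05",proj(f,m0["knob"]),"l=.95",proj(f,model([*p[:3],0,.95])["knob"]),"old",o,k2,"oldpred",proj(f,model(p)["knob"]))
    fs[c+"n"]=n
    a=(290,200,350,280) if c=="scene" else (240,220,360,300)
    cv2.imwrite(f"pics/l_{c}.png",cv2.resize(im[a[1]:a[3],a[0]:a[2]],None,fx=6.6,fy=6.6,interpolation=cv2.INTER_CUBIC))
print(tri(fs["scene"],fs["scenen"],fs["top"],fs["topn"]))
E
```

```text
scene now [342.15384615 215.38461538] 52 pred l=1.05 [341.29831241 215.9322943 ] l=.95 [341.28176529 213.48048598] old [313.13636364 201.81818182] 66 oldpred [313.15230067 201.94774487]
top now [253.46666667 252.73333333] 60 pred l=1.05 [253.51312992 252.64793583] l=.95 [253.21542953 252.31024863] old [274.7 271.6] 80 oldpred [274.23027135 271.28951213]
[586.03268911 132.2700267   81.01798061]
```

View pics/l_scene.png

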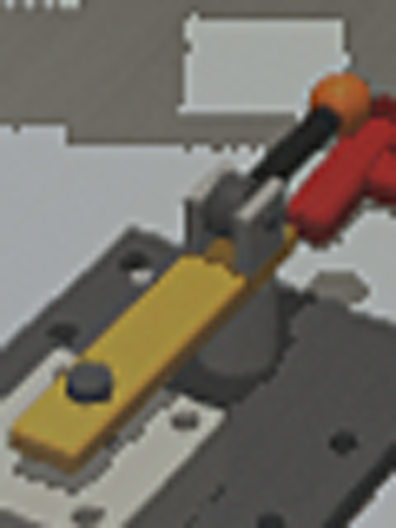

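```bash
python3 - <<'E'
from rig import bot
print(bot.close_job(), bot.state()["clock"])
E
```

```text
the job is handed in; nothing more can be done
the job is handed in; nothing more can be done
```

The block is clamped and I handed the job in after about 16 s of robot time; it gave no verdict.

With the shut fingers I swung the yellow strap round from about 69° until it met its stop. At that point the force rose to 16 N with almost no further movement, and the images put the strap at about 0 rad with the lever still raised (about 0.16 rad). I then pressed the orange knob down along its arc to its stop, reaching 23 N vertically. Finally I lifted the hand about 170 mm and moved it about 200 mm aside.

**Last checks:**
- **Lever:** after release, the knob measured 81 mm above the table against 80 mm when fully down. That is about 1.03 to 1.05 rad.
- **Strap and block:** the strap lies over the block against the pin, and the block's position in the images matches the start.
- **Bystanders:** the drilled block, hex key and screwdriver look unmoved in the pictures.
- **Hand:** the wrist force was about zero.

**Not confirmed or disagreeing:**
- **Pad force:** I could not measure it directly.
- **Spindle head:** it appeared at about its original height in the image, so its 6 mm drop was not confirmed there.
- **Detector:** the network gave some wrong or missing results for the drilled block, hex key and screwdriver in the final pictures, so I judged those three by eye.

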